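Find and seat the proud drill bush with a straightedge

ROBOT

A 7-joint arm with a two-finger parallel gripper is mounted at the origin on a cart in front of the work surface, level with it; the furniture and walls round the work are solid. World frame = base frame: x ahead of the robot, y to its left, z up, the work surface at z = 0. Lengths are in m, angles in rad, forces in N, time in s.
With the tool pointing down it reaches from about 0.4 to 0.85 m from the base axis. Payload 4.5 kg.
Tool frame: the origin (TCP) lies where the fingers leave the gripper's body, on its centre line; the fingertips stand 64 mm ahead of it and the grasp point (between the pads) lies 45 mm ahead of it; z points along the fingers, y is the line along which they close (so a half turn about z gives the same grasp; the last joint's range is limited). The gripper opens to 88 mm and grips with 3 to 60 N. Pads are 18 mm wide; open, the fingers measure 123 mm over their backs; the gripper's body (75 mm by 187 mm) begins 45 mm behind the grasp point.
Start: joints at [-1.237, 0.689, -0.195, 1.565, 0.157, 0.902, -0.215], TCP at [0.185, 0.597, 0.303] pointing down, gripper open.
Joint ranges: [-3.01, 3.01], [-0.46, 2.08], [-1.47, 1.51], [0.13, 2.56], [-1, 4.14], [0.04, 2.09], [-2.66, 2.66]. Speed limits (rad/s): [2.57, 2.57, 3.14, 3.14, 3.14, 3.14, 3.14].

INTERFACE

Orientations are given as a unit quaternion [x, y, z, w].
In Python, from plant import r gives the robot as it stands.
- The arm moves only by the tool play_rows, never from a script. Its arguments are lists of equal length, an entry for each row: "translation": the shift along the tool's x, y, z in m, a list of three; "delta_rot": the turn, a rotation vector about the tool's x, y, z in degrees, a list of three; "grip": the opening, from -1 (shut) to 1 (fully open). In form: {"translation": [[x, y, z], ...], "delta_rot": [[rx, ry, rz], ...], "grip": [grip, ...]}. A call has 1 to 20 rows; each row shifts and turns the commanded pose from where the row before left it, along the tool's axes as they then stand; what a row does not reach is not made up. A row lasts 1/8 s, in which the tool goes at most 62.5 mm and 10.7 degrees, less where a joint would pass 70% of its speed; a pose out of reach is approached as far as the arm can. A call with a gripper value outside its range is refused whole. The fingers move at their own pace and stop on an object; "squeeze" is the grip in N (left out, the last holds). Time passes only in rows, so rows that do not move let the fingers close. It gives the time, the measured TCP pose, the force, the opening and the grip force at its end, in the units of the state.
- r.get_state(): the state, without advancing time (a new reading comes with each control period).
- r.snapshot(name): name is "side" or "top" or "wrist"; returns the picture (384x512x3 uint8, blue, green, red); there is no depth.
- r.get_calibration(name): a dict with "intrinsics" (3x3 intrinsics, pixels), "eye" and "rotation" of the camera in the world. Camera axes: x right, y up, looking along -z (the intrinsics and any distortion apply to the point x, -y, -z); pixel columns grow to the right and rows downward; lengths in m; the calibration is good to about 2 mm. The wrist camera is an equidistant fisheye: a pixel r from the principal point sees the ray r / f radians off the axis. A picture is of the moment at which its call begins: read the wrist's pose just before it. get_calibration takes no time and is no camera call; for the wrist camera it gives the pose at the moment of the call.
- r.finish_job(): hands the job in; it is judged then, once.
Trained networks look in the newest picture that a camera, given by its name, has taken for a name from the list of things; names that differ only in an ending like _2 or _b are one class to them, and where a whole thing is asked for, a point or a joint stands for the part that bears it (a point fixed in the world has none). Each returns a list of dicts, best first, with "confidence" (0 to 1); they miss things now and then, are a little off and sometimes report something else, mostly with a low value. They report only what shows in the picture. A call takes as long as a camera call.
- r.look_for(camera, target): "point" ([x, y, z] in m, in world coordinates, good to about 4 mm: the middle of the surface that is visible of it).
- r.silhouettes(camera, target): "pixels" (384x512 bool, what is visible of it).
The state is a dict: "clock": time; "q": joint angles; "qd": joint speeds; "joint_torque": joint torques, N m; "tool_pos": TCP position; "eef_rot": TCP orientation; "contact_force": force on the tool from outside, world axes, zero at the start; "moment": the same for the moment, N m; "opening": opening from 0.0 (shut) to 1.0 (fully open); "finger_force": force on a finger pad.
Only numpy, scipy, OpenCV 4.12 (cv2) and the standard library are available. Lean on these libraries where they do the work, as an engineer would, in place of code of your own. Each camera call takes 0.05 s, during which the arm holds its last target. There are 200 camera calls.

TASK

One of the three drill bushes in the jig plate has crept up a few millimetres: find it by laying the straightedge squarely across the plate over the bushes, one after another, and where it does not lie flat press its near end and then its far end gently, to feel it rock. There, bear down steadily on the middle of the straightedge's grip, never on a bush with the fingers, until the bush is home and flush with the plate, then press the near end and the far end once more to make sure that nothing rocks. Leave the straightedge lying flat there, without ever bearing hard on the plate and with the other tools left alone.

Things in the scene. Friction and masses are not known exactly. Their poses are not given: they have to be found in the camera images.
- jig: Drilling jig fixed to the bench: flat aluminium plate 150 mm across (its x, away from the robot) and 320 mm long (its y), upper face level, 36 mm above the bench. Origin under the plate's centre at bench height, z up. Its ends carry thumbscrews 13 mm high, 145 mm from the middle. Three steel drill bushes sit at the stations. Over 40 N on the plate through the straightedge is too hard.
- station_1 (a point): Bore centre of the right-hand bush (jig x 0, y -100 mm), at the height of the plate's face. A bush is a flat-topped ring, 22 mm across. Two are flush; one, any of the three, stands 3 to 4.5 mm proud.
- station_2 (a point): The same for the middle bush (jig x 0, y 0). A seal ring holds each bush with about 12 N (a little more if pushed fast): it stays where it is left, carries the straightedge, and fingers could push it in below the face.
- station_3 (a point): The same for the left-hand bush (jig x 0, y +100 mm).
- straightedge: Loose, about 0.4 kg, alike at both ends: ground steel bar 160 mm long (its x), 28 mm wide, 10 mm thick, and on its middle a dark wooden grip rib 84 mm long, 12 mm thick, top 34 mm above the underside, to be pinched across. Press the bare ends about 60 mm from the middle, so above the plate. Origin: centre of the underside, z up.
- edge_end_1 (a point): Underside of the straightedge, 75 mm from the middle towards its -x. Over the proud bush the straightedge rests level on the bush's flat top; with one end pressed onto the plate the other stands 7 to 11 mm up.
- edge_end_2 (a point): Underside of the straightedge, 75 mm from the middle towards its +x.
- file_guide: Bystander: loose blue edge filing guide with a black knob, 44 x 100 x 34 mm, right of the jig. Origin under its centre.
- caliper: Bystander: loose vernier caliper lying flat, 55 x 202 x 8 mm, behind the jig. Origin under its centre.
- tape_measure: Bystander: loose yellow pocket tape measure, 32 x 63 x 57 mm, behind the jig. Origin under its centre.

How it is judged:
On the way, in this order (a step that is already met when the one before it is completed fails the run):
1. The straightedge lies across the plate over the proud bush and, with its near end pressed down by the fingers, its far end stands more than 3.5 mm off the plate (horizontal distance between straightedge and bush_a_c0 below 0.02 m and angle between the x axis of straightedge and the x axis of jig, either way round below 0.17 rad and contact force between the fingers and straightedge above 1 N and ((x of edge_end_1 in the frame of jig below 0 m and z of edge_end_1 in the frame of jig below 0.0375 m and z of edge_end_2 in the frame of jig above 0.0395 m) or (x of edge_end_2 in the frame of jig below 0 m and z of edge_end_2 in the frame of jig below 0.0375 m and z of edge_end_1 in the frame of jig above 0.0395 m))), for 0.2 s.
2. It rocks the other way: with the far end pressed down, the near end stands more than 3.5 mm off the plate (horizontal distance between straightedge and bush_a_c0 below 0.02 m and angle between the x axis of straightedge and the x axis of jig, either way round below 0.17 rad and contact force between the fingers and straightedge above 1 N and ((x of edge_end_1 in the frame of jig above 0 m and z of edge_end_1 in the frame of jig below 0.0375 m and z of edge_end_2 in the frame of jig above 0.0395 m) or (x of edge_end_2 in the frame of jig above 0 m and z of edge_end_2 in the frame of jig below 0.0375 m and z of edge_end_1 in the frame of jig above 0.0395 m))), for 0.2 s.
3. Pressing on the straightedge has brought the bush flush with the plate, within 1 mm (horizontal distance between straightedge and bush_a_c0 below 0.02 m and angle between the x axis of straightedge and the x axis of jig, either way round below 0.17 rad and contact force between the fingers and straightedge above 1 N and z of bush_a_c0 in the frame of jig between 0.026 and 0.028 m), for 0.2 s.
4. With the near end pressed again, both ends lie on the plate, within 1.5 mm (horizontal distance between straightedge and bush_a_c0 below 0.02 m and angle between the x axis of straightedge and the x axis of jig, either way round below 0.17 rad and contact force between the fingers and straightedge above 1 N and z of each of edge_end_1, edge_end_2 in the frame of jig below 0.0375 m and x of the grasp point in the frame of jig below -0.025 m), for 0.2 s.
5. With the far end pressed again, both ends lie on the plate, within 1.5 mm (horizontal distance between straightedge and bush_a_c0 below 0.02 m and angle between the x axis of straightedge and the x axis of jig, either way round below 0.17 rad and contact force between the fingers and straightedge above 1 N and z of each of edge_end_1, edge_end_2 in the frame of jig below 0.0375 m and x of the grasp point in the frame of jig above 0.025 m), for 0.2 s.
At the end, for the whole second after the job is handed in: All three bushes are flush with the plate within 1 mm, and the straightedge rests there, released and still: its middle within 20 mm of the bush that was proud, squarely across the plate within 0.17 rad, both ends within 1.5 mm of the plate (horizontal distance between straightedge and bush_a_c0 below 0.02 m and angle between the x axis of straightedge and the x axis of jig, either way round below 0.17 rad and z of each of edge_end_1, edge_end_2 in the frame of jig below 0.0375 m and z of bush_a_c0 in the frame of jig between 0.026 and 0.028 m and z of bush_b_c0 in the frame of jig between 0.026 and 0.028 m and z of bush_c_c0 in the frame of jig between 0.026 and 0.028 m and linear speed of straightedge below 0.01 m/s); the robot touches nothing.
It fails at once if the straightedge is borne or knocked down on the plate with more than 40 N (contact force between straightedge and jig above 40 N).
It fails at once if the fingers push on a bush directly (contact force between the fingers and bush_a_c0 above 0.5 N or contact force between the fingers and bush_b_c0 above 0.5 N or contact force between the fingers and bush_c_c0 above 0.5 N).
It fails at once if the file guide is shifted by more than 20 mm (distance of file_guide from where it was at the start of the episode above 0.02 m).
It fails at once if the caliper is shifted by more than 20 mm (distance of caliper from where it was at the start of the episode above 0.02 m).
It fails at once if the tape measure is shifted by more than 20 mm (distance of tape_measure from where it was at the start of the episode above 0.02 m).
It also fails if it takes over 67 s, if anything falls off the work surface, if the arm or the gripper's body presses on something with over 40 N, if the wrist force passes 120 N, or if a joint passes its speed limit or range.

## Working session

There is one attempt and no reset: what is moved stays moved. The work goes in short steps, Python scripts to look and compute and a tool call to move; the robot and the scene stay as the last step left them, time stands still between calls to the robot, and variables do not carry over. Pictures are saved under pics/ and viewed, at most 10 in all, crops included, and the job is handed in when it is done.

Besides the shell and the picture viewer there is one more tool, called as a command line: name --argument value ..., lists and objects as JSON in quotes. play_rows: Moves the arm, as the interface text tells. Its arguments: {"type":"object","properties":{"translation":{"type":"array","items":{"type":"array","items":{"type":"number"}}},"delta_rot":{"type":"array","items":{"type":"array","items":{"type":"number"}}},"grip":{"type":"array","items":{"type":"number"}},"squeeze":{"type":"number"}},"required":["translation","delta_rot","grip"]}

```bash
mkdir -p pics; ls; cat > h.py <<'E'
import numpy as np, cv2
from plant import r
from scipy.spatial.transform import Rotation as R
E
python3 - <<'E'
from h import *
s=r.get_state(); print(s)
ims={}
for c in ["top","side"]:
    im=r.snapshot(c); cv2.imwrite(f"pics/{c}0.png",im)
    k=r.get_calibration(c); print(c,k)
    for n in ["jig","station_1","straightedge","edge_end_1","file_guide","caliper","tape_measure"]:
        print(n,[(np.round(d["point"],4),round(d["confidence"],2)) for d in r.look_for(c,n)][:4])
E
```

```text
pics
{'clock': 0.0, 'q': array([-1.23720344,  0.68996885, -0.1944876 ,  1.56629602,  0.15734277,
        0.90249067, -0.21510775]), 'qd': array([ 8.29223983e-04,  8.20953528e-04, -7.19170493e-04,  6.59867207e-04,
        3.31134588e-04, -3.61806833e-05,  2.47185851e-04]), 'joint_torque': array([ 5.01236391e-04, -5.27561224e+01, -1.26675177e+00, -1.53433102e+01,
       -5.26351773e-02,  6.52205534e-03,  1.66991385e-04]), 'tool_pos': array([0.1844912 , 0.59663785, 0.3019315 ]), 'eef_rot': array([ 1.49297651e-01,  9.88791904e-01, -8.83594960e-04, -4.40876411e-05]), 'contact_force': array([-0.70963065,  0.8848019 , -0.21994692]), 'moment': array([ 0.00038225, -0.0001871 ,  0.01479624]), 'finger_force': 0.0, 'opening': 1.000520801484706}
top {'intrinsics': array([[439.68998258,   0.        , 264.57371755],
       [  0.        , 439.68998258, 193.50414401],
       [  0.        ,   0.        ,   1.        ]]), 'eye': array([ 0.50861519, -0.02810871,  1.19546922]), 'rotation': array([-0.00883126,  0.01153277,  0.71610075, -0.69784577])}
jig [(array([0.7216, 0.0345, 0.0532]), 0.69), (array([ 
[... 600 characters left out ...]
     ,   1.        ]]), 'eye': array([ 0.07107594, -0.43954421,  1.27525451]), 'rotation': array([ 0.22002187, -0.09716531, -0.41352126,  0.87815115])}
jig [(array([ 0.543 , -0.0978,  0.04  ]), 0.81)]
station_1 [(array([ 0.5442, -0.0914,  0.0316]), 0.73)]
straightedge [(array([0.456 , 0.2761, 0.0087]), 0.96), (array([ 0.543 , -0.0926,  0.0342]), 0.45)]
edge_end_1 [(array([0.452 , 0.2764, 0.0099]), 0.74), (array([ 0.5429, -0.0951,  0.0385]), 0.21)]
file_guide [(array([ 0.5624, -0.3878,  0.0255]), 0.96), (array([ 0.5426, -0.097 ,  0.0403]), 0.46), (array([0.459 , 0.2747, 0.0072]), 0.27)]
caliper [(array([ 0.706 , -0.2456,  0.006 ]), 0.68)]
tape_measure [(array([0.7109, 0.0294, 0.0484]), 0.57)]
```

View pics/top0.png

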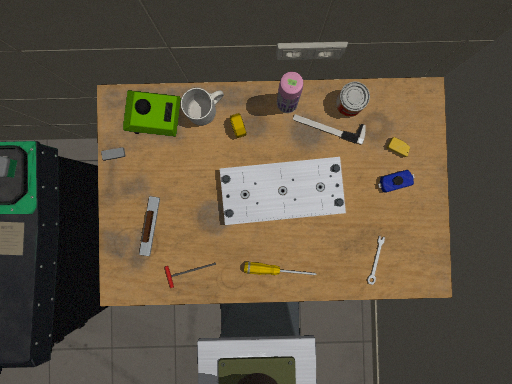

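View pics/side0.png

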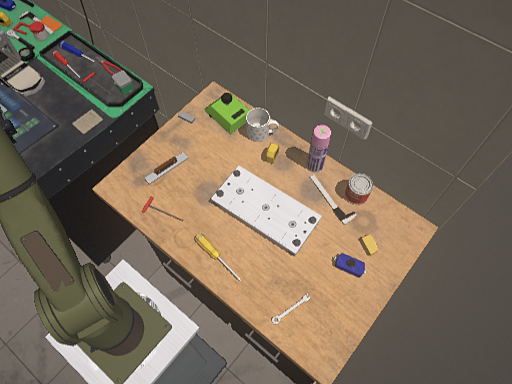

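The top view shows the jig at px (283,190), with the bores at about (320,187), (283,190) and (245,194). The straightedge is at (149,226), a little off the x direction. The side view agrees with this.

```bash
cat >> h.py <<'E'
def unproj(c,px,z):
    k=r.get_calibration(c); K=k["intrinsics"]; rot=R.from_quat(k["rotation"]).as_matrix()
    d=np.c_[(np.atleast_2d(px)-K[:2,2])/K[0,0],np.ones(len(np.atleast_2d(px)))]*[1,-1,-1]
    d=d@rot.T; e=k["eye"]
    return e+d*((z-e[2])/d[:,2])[:,None]
def proj(c,P):
    k=r.get_calibration(c); K=k["intrinsics"]; rot=R.from_quat(k["rotation"]).as_matrix()
    q=(np.atleast_2d(P)-k["eye"])@rot*[1,-1,-1]
    return q[:,:2]/q[:,2:]*K[0,0]+K[:2,2]
def rect(c,n,z,i=0):
    s=r.silhouettes(c,n)
    m=s[i]["pixels"].astype(np.uint8)
    cs=max(cv2.findContours(m,cv2.RETR_EXTERNAL,cv2.CHAIN_APPROX_NONE)[0],key=cv2.contourArea)
    w=unproj(c,cs[:,0,:].astype(float),z)[:,:2]
    (cen,sz,a)=cv2.minAreaRect((w*1000).astype(np.float32))
    return np.round(cen,1),np.round(sz,1),round(a,2),round(s[i]["confidence"],2)
E
python3 - <<'E'
from h import *
for c in ["top","side"]:
    im=r.snapshot(c)
    for i in range(2):
        try: print(c,"jig",rect(c,"jig",.036,i))
        except Exception as e: print(e)
    print(c,"se",rect(c,"straightedge",.010))
    g=cv2.cvtColor(im,cv2.COLOR_BGR2GRAY)
    seeds={"top":[(320,187),(283,190),(245,194)],"side":[(292,224),(265,207),(240,191)]}[c]
    for s in seeds:
        x,y=s; w=6; p=255-g[y-w:y+w+1,x-w:x+w+1].astype(float); p=np.clip(p-p.max()*.55,0,None)
        v,u=np.mgrid[y-w:y+w+1,x-w:x+w+1]; q=[(u*p).sum()/p.sum(),(v*p).sum()/p.sum()]
        print(s,np.round(q,1),np.round(unproj(c,q,.036),4))
    # wooden grip brown dark
    h=cv2.cvtColor(im,cv2.COLOR_BGR2HSV)
    np.save(f"{c}.npy",im)
    x0,y0,x1,y1={"top":(130,185,170,265),"side":(135,140,195,195)}[c]
    cv2.imwrite(f"pics/se_{c}.png",cv2.resize(im[y0:y1,x0:x1],None,fx=7,fy=7,interpolation=cv2.INTER_NEAREST))
E
```

```text
top jig (array([548.7, -79.9]), array([152.7, 321.3]), 3.81, 0.96)
top jig (array([465.1, 272.7]), array([ 29.3, 156.5]), 78.87, 0.23)
top se (array([464. , 280.5]), array([ 32.8, 160.4]), 78.6, 0.66)
(320, 187) [319.9 186.6] [[ 0.5565 -0.1795  0.036 ]]
(283, 190) [282.2 190.5] [[ 0.5488 -0.0798  0.036 ]]
(245, 194) [244.8 194.1] [[0.5417 0.0193 0.036 ]]
side jig (array([543.5, -83.8]), array([165.9, 329.7]), 3.98, 0.72)
side jig (array([ 556.6, -391.6]), array([52.7, 93.5]), 13.78, 0.4)
side se (array([459.6, 277.4]), array([ 39.9, 155.8]), 79.04, 0.78)
(292, 224) [292.4 223.8] [[ 0.5548 -0.1824  0.036 ]]
(265, 207) [265. 207.] [[ 0.546  -0.0813  0.036 ]]
(240, 191) [239.2 190.7] [[0.5384 0.0187 0.036 ]]
```

View pics/se_top.png

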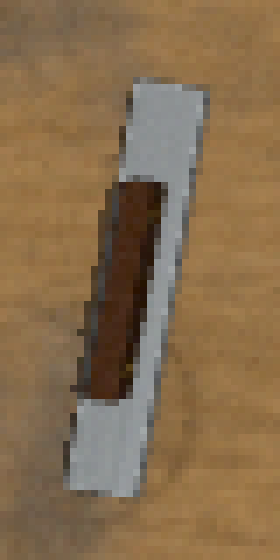

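```bash
cat >> h.py <<'E'
def plan(xyz,yaw=None):
    """tool-frame shift then turn (deg about tool z) to bring TCP to xyz with tool y along yaw+90 (mod 180)"""
    s=r.get_state(); Rt=R.from_quat(s["eef_rot"])
    t=Rt.inv().apply(np.array(xyz)-s["tool_pos"])
    ax=Rt.as_matrix(); y=np.degrees(np.arctan2(ax[1,1],ax[0,1])); 
    d=0 if yaw is None else (yaw+90-y+90)%180-90
    print("t",round(s["clock"],2),"tcp",np.round(s["tool_pos"],4),"toolyaw",round(y-90,2),"tilt",np.round(ax[:2,2],3),"F",np.round(s["contact_force"],1),"op",round(s["opening"],3),"q7",round(s["q"][6],2))
    print("shift mm",np.round(t*1000,1),"turn tool z deg",round(-d,1))
E
python3 - <<'E'
from h import *
c=np.array([[135,78],[207,92],[135,497],[65,487]])/7+[130,185]-.5
w=unproj("top",c,.010); print(np.round(w,4),w.mean(0)); d=w[:2].mean(0)-w[2:].mean(0); print(np.degrees(np.arctan2(d[1],d[0])),np.linalg.norm(d))
plan([.463,.279,.25],-11)
E
```

```text
[[0.545  0.279  0.01  ]
 [0.5389 0.2514 0.01  ]
 [0.3843 0.2819 0.01  ]
 [0.3888 0.3086 0.01  ]] [0.464249   0.28021169 0.01      ]
-10.963381821658935 0.1582489705592008
t 1.2 tcp [0.1846 0.5971 0.3028] toolyaw -17.18 tilt [0. 0.] F [-0.5  0.7  0.3] op 1.002 q7 -0.22
shift mm [-360.  -221.7   52.7] turn tool z deg -6.2
```

play_rows --translation '[[-0.036,-0.0222,0.005],[-0.036,-0.0222,0.005],[-0.036,-0.0222,0.005],[-0.036,-0.0222,0.005],[-0.036,-0.0222,0.01],[-0.036,-0.0222,0.01],[-0.036,-0.0222,0.01],[-0.036,-0.0222,0.01],[-0.036,-0.0222,0.01],[-0.036,-0.0222,0.01],[0,0,0],[0,0,0]]' --delta_rot '[[0,0,0],[0,0,0],[0,0,0],[0,0,0],[0,0,0],[0,0,0],[0,0,0],[0,0,0],[0,0,0],[0,0,-6.2],[0,0,0],[0,0,0]]' --grip '[0.2,0.2,0.2,0.2,0.2,0.2,0.2,0.2,0.2,0.2,0.2,0.2]' --squeeze 25

```text
clock: 2.7
tool_pos: [0.4627, 0.2795, 0.2229]
eef_rot: [0.096, 0.995, 0.001, -0.0]
contact_force: [-0.3, 0.1, 0.4]
opening: 0.598
finger_force: 0.0
```

```bash
python3 - <<'E'
from h import *
plan([.464,.280,.09],-11)
im=r.snapshot("wrist"); cv2.imwrite("pics/w1.png",im)
k=r.get_calibration("wrist");print(k)
for n in ["straightedge","edge_end_1"]:
    print(n,[(np.round(d["point"],4),round(d["confidence"],2)) for d in r.look_for("wrist",n)][:4])
E
```

```text
t 2.7 tcp [0.4627 0.2795 0.2229] toolyaw -10.99 tilt [-0.     0.001] F [-0.3  0.1  0.4] op 0.598 q7 0.45
shift mm [ -1.3   0.6 132.9] turn tool z deg 0.0
{'intrinsics': array([[297.31863964,   0.        , 252.29384814],
       [  0.        , 297.31863964, 189.46043886],
       [  0.        ,   0.        ,   1.        ]]), 'eye': array([0.37989055, 0.29658113, 0.30463192]), 'rotation': array([-0.12572214, -0.10425552,  0.62815428,  0.76075419])}
straightedge [(array([0.4521, 0.2825, 0.015 ]), 0.59), (array([0.483 , 0.0358, 0.032 ]), 0.57)]
edge_end_1 [(array([0.4515, 0.2859, 0.0095]), 0.69), (array([0.4908, 0.0376, 0.0327]), 0.32)]
```

View pics/w1.png

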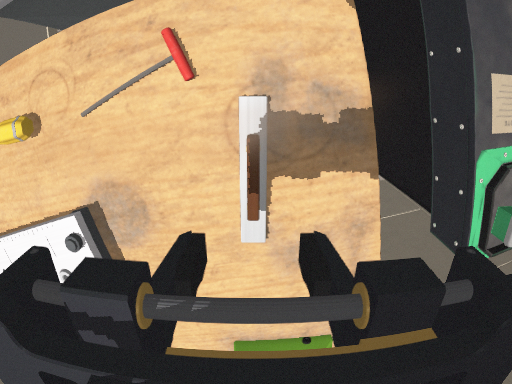

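The wrist view shows the bar upright from (253,96) to (254,242). The rib is at col 253, centred between the fingers.

```bash
cat >> h.py <<'E'
def wun(px,z,k=None):
    k=k or r.get_calibration("wrist"); K=k["intrinsics"]; d=(np.atleast_2d(px)-K[:2,2]); rr=np.linalg.norm(d,axis=1); th=rr/K[0,0]
    v=np.c_[d/rr[:,None]*np.sin(th)[:,None],np.cos(th)]*[1,-1,-1]; v=v@R.from_quat(k["rotation"]).as_matrix().T
    return k["eye"]+v*((z-k["eye"][2])/v[:,2])[:,None]
E
python3 - <<'E'
from h import *
w=wun([[240,96],[266,96],[267,242],[241,242]],.010); print(np.round(w,4),w.mean(0)); d=w[2:].mean(0)-w[:2].mean(0);print(np.degrees(np.arctan2(d[1],d[0])),np.linalg.norm(d))
w=wun([[253,134],[253,220]],.034); print(w.mean(0))
E
```

```text
[[0.3815 0.2843 0.01  ]
 [0.3862 0.3092 0.01  ]
 [0.5429 0.2825 0.01  ]
 [0.5374 0.2537 0.01  ]] [0.46199061 0.28242826 0.01      ]
-10.391346415517397 0.15891088434088926
[0.45995175 0.28216327 0.034     ]
```

play_rows --translation '[[0,0.001,0.03],[0,0,0.04],[0,0,0.035],[0,0,0.025],[0,0,0.0145],[0,0,0],[0,0,0],[0,0,0],[0,0,0],[0,0,0],[0,0,-0.02],[0,0,-0.03],[0,0,-0.03],[0,0,0]]' --delta_rot '[[0,0,0],[0,0,0],[0,0,0],[0,0,0],[0,0,0],[0,0,0],[0,0,0],[0,0,0],[0,0,0],[0,0,0],[0,0,0],[0,0,0],[0,0,0],[0,0,0]]' --grip '[0.2,0.2,0.2,0.2,0.2,0.2,-1,-1,-1,-1,-1,-1,-1,-1]' --squeeze 25

```text
clock: 4.6
tool_pos: [0.4639, 0.2801, 0.1595]
eef_rot: [0.096, 0.995, 0.001, 0.001]
contact_force: [0.7, 0.1, -4.2]
opening: 0.133
finger_force: 25.0
```

```bash
python3 - <<'E'
from h import *
plan([.540,.0190,.16],4.1)
E
```

```text
t 4.6 tcp [0.4639 0.2801 0.1595] toolyaw -11.01 tilt [0.003 0.002] F [ 0.7  0.1 -4.2] op 0.133 q7 0.4
shift mm [-124.5 -241.7   -0.9] turn tool z deg -15.1
```

play_rows --translation '[[-0.0155,-0.03,0],[-0.0156,-0.0302,0],[-0.0156,-0.0303,0],[-0.0156,-0.0303,0],[-0.0156,-0.0303,0],[-0.0156,-0.0303,0],[-0.0155,-0.0302,0],[-0.0155,-0.0301,0],[0,0,0],[0,0,0]]' --delta_rot '[[0,0,0],[0,0,0],[0,0,0],[0,0,0],[0,0,0],[0,0,0],[0,0,0],[0,0,-7.5],[0,0,-7.6],[0,0,0]]' --grip '[-1,-1,-1,-1,-1,-1,-1,-1,-1,-1]'

```text
clock: 5.85
tool_pos: [0.5384, 0.0182, 0.1566]
eef_rot: [-0.035, 0.999, 0.0, -0.001]
contact_force: [0.1, 0.5, -4.2]
opening: 0.136
finger_force: 25.0
```

```bash
python3 - <<'E'
from h import *
plan([.540,.0190,.12],4.1)
im=r.snapshot("wrist"); cv2.imwrite("pics/w2.png",cv2.resize(im,(800,600),interpolation=cv2.INTER_CUBIC))
np.save("w2.npy",im)
import pickle; pickle.dump(r.get_calibration("wrist"),open("w2.pkl","wb"))
E
```

```text
t 5.85 tcp [0.5384 0.0182 0.1566] toolyaw 3.99 tilt [-0.003  0.001] F [ 0.1  0.5 -4.2] op 0.136 q7 0.97
shift mm [-1.7  0.6 36.6] turn tool z deg -0.1
```

View pics/w2.png

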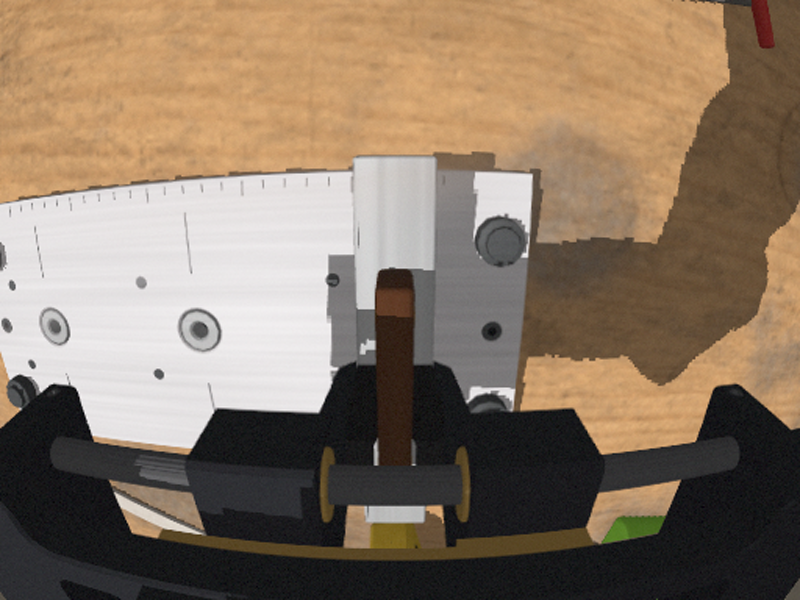

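The wrist view shows station 2 at about (200,330) and station 1 at about (54,327) in the enlarged picture. The held bar runs square to the plate, over station 3.

```bash
python3 - <<'E'
from h import *
import pickle; k=pickle.load(open("w2.pkl","rb")); im=np.load("w2.npy")
p=np.array([[54,327],[200,330]])/1.5625
print(np.round(wun(p,.036,k),4), np.round(wun(p,.040,k),4))
E
```

```text
[[ 0.5562 -0.1779  0.036 ]
 [ 0.5482 -0.0778  0.036 ]] [[ 0.5542 -0.1741  0.04  ]
 [ 0.5463 -0.076   0.04  ]]
```

play_rows --translation '[[-0.001,0,0.015],[0,0,0.015],[0,0,0.005],[0,0,0.002],[0,0,0.002],[0,0,0]]' --delta_rot '[[0,0,0],[0,0,0],[0,0,0],[0,0,0],[0,0,0],[0,0,0]]' --grip '[-1,-1,-1,-1,-1,-1]'

```text
clock: 6.65
tool_pos: [0.5394, 0.0191, 0.1199]
eef_rot: [-0.036, 0.999, -0.0, -0.001]
contact_force: [-4.1, 0.6, 5.5]
opening: 0.14
finger_force: 25.0
```

play_rows --translation '[[0,0,-0.001],[0,0,0]]' --delta_rot '[[0,0,0],[0,0,0]]' --grip '[-1,-1]'

```text
clock: 6.9
tool_pos: [0.541, 0.0188, 0.1202]
eef_rot: [-0.036, 0.999, 0.0, 0.001]
contact_force: [0.4, -0.7, -4.0]
opening: 0.131
finger_force: 25.0
```

play_rows --translation '[[0,0,-0.001],[0,0,0]]' --delta_rot '[[0,0,0],[0,0,0]]' --grip '[-1,-1]'

```text
clock: 7.15
tool_pos: [0.5405, 0.0187, 0.1211]
eef_rot: [-0.036, 0.999, 0.0, 0.0]
contact_force: [-0.1, 0.1, -4.2]
opening: 0.131
finger_force: 25.0
```

```bash
python3 - <<'E'
from h import *
plan([.540,.0190,.12],4.1); print(r.get_state()["moment"])
im=r.snapshot("wrist"); np.save("w3.npy",im); cv2.imwrite("pics/w3.png",im[80:280,150:400].repeat(3,0).repeat(3,1))
E
```

```text
t 7.15 tcp [0.5405 0.0187 0.1211] toolyaw 4.11 tilt [0. 0.] F [-0.1  0.1 -4.2] op 0.131 q7 0.94
shift mm [0.5 0.3 1.1] turn tool z deg 0.0
[ 0.0421867  -0.01894483  0.00827999]
```

View pics/w3.png

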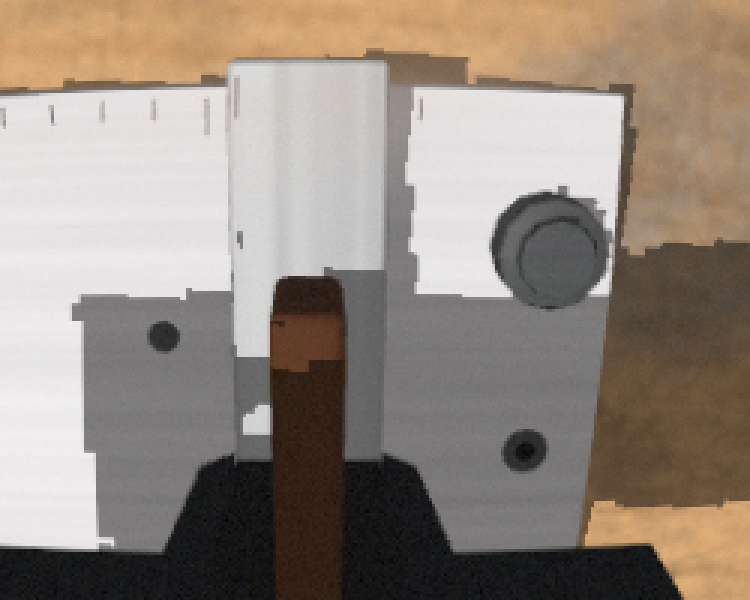

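The bar is lying square over station 3 and contact came at TCP z≈0.120. I'll compare with station 2.

play_rows --translation '[[0,0,-0.006],[0,-0.03,0],[0,-0.04,0],[0,-0.03,0],[0,0,0.003],[0,0,0.003],[0,0,0]]' --delta_rot '[[0,0,0],[0,0,0],[0,0,0],[0,0,0],[0,0,0],[0,0,0],[0,0,0]]' --grip '[-1,-1,-1,-1,-1,-1,-1]'

```text
clock: 8.07
tool_pos: [0.5475, -0.0792, 0.1211]
eef_rot: [-0.037, 0.999, 0.001, -0.0]
contact_force: [0.4, -0.1, -4.9]
opening: 0.129
finger_force: 25.0
```

play_rows --translation '[[0,0,0.001],[0,0,0]]' --delta_rot '[[0,0,0],[0,0,0]]' --grip '[-1,-1]'

```text
clock: 8.32
tool_pos: [0.5476, -0.0803, 0.1202]
eef_rot: [-0.036, 0.999, 0.0, -0.0]
contact_force: [0.2, 0.0, -3.3]
opening: 0.135
finger_force: 25.0
```

play_rows --translation '[[0,0,0.001],[0,0,0]]' --delta_rot '[[0,0,0],[0,0,0]]' --grip '[-1,-1]'

```text
clock: 8.57
tool_pos: [0.5475, -0.0809, 0.1191]
eef_rot: [-0.036, 0.999, 0.0, -0.0]
contact_force: [-0.6, -0.4, -4.7]
opening: 0.137
finger_force: 25.0
```

play_rows --translation '[[0,0,0.001],[0,0,0]]' --delta_rot '[[0,0,0],[0,0,0]]' --grip '[-1,-1]'

```text
clock: 8.82
tool_pos: [0.5475, -0.081, 0.1181]
eef_rot: [-0.036, 0.999, 0.0, -0.0]
contact_force: [0.7, -0.5, -4.6]
opening: 0.133
finger_force: 25.0
```

play_rows --translation '[[0,0,0.001],[0,0,0]]' --delta_rot '[[0,0,0],[0,0,0]]' --grip '[-1,-1]'

```text
clock: 9.07
tool_pos: [0.5476, -0.0809, 0.1177]
eef_rot: [-0.036, 0.999, -0.0, 0.0]
contact_force: [-2.0, 0.3, 2.8]
opening: 0.133
finger_force: 25.0
```

play_rows --translation '[[0,0,-0.008],[0,-0.03,0],[0,-0.04,0],[0,-0.03,0],[0,0,0.003],[0,0,0.001],[0,0,0]]' --delta_rot '[[0,0,0],[0,0,0],[0,0,0],[0,0,0],[0,0,0],[0,0,0],[0,0,0]]' --grip '[-1,-1,-1,-1,-1,-1,-1]'

```text
clock: 9.95
tool_pos: [0.5548, -0.1789, 0.1212]
eef_rot: [-0.037, 0.999, 0.001, -0.0]
contact_force: [0.3, -0.0, -3.5]
opening: 0.137
finger_force: 25.0
```

play_rows --translation '[[0,0,0.001],[0,0,0]]' --delta_rot '[[0,0,0],[0,0,0]]' --grip '[-1,-1]'

```text
clock: 10.2
tool_pos: [0.5548, -0.18, 0.1202]
eef_rot: [-0.036, 0.999, 0.0, -0.0]
contact_force: [-0.8, 0.6, -4.7]
opening: 0.134
finger_force: 25.0
```

play_rows --translation '[[0,0,0.001],[0,0,0]]' --delta_rot '[[0,0,0],[0,0,0]]' --grip '[-1,-1]'

```text
clock: 10.45
tool_pos: [0.5547, -0.1806, 0.1191]
eef_rot: [-0.036, 0.999, 0.0, -0.0]
contact_force: [-0.4, -0.1, -4.5]
opening: 0.132
finger_force: 25.0
```

play_rows --translation '[[0,0,0.001],[0,0,0]]' --delta_rot '[[0,0,0],[0,0,0]]' --grip '[-1,-1]'

```text
clock: 10.7
tool_pos: [0.5546, -0.1807, 0.1181]
eef_rot: [-0.036, 0.999, 0.0, -0.0]
contact_force: [0.1, 0.1, -4.2]
opening: 0.136
finger_force: 25.0
```

play_rows --translation '[[0,0,-0.01],[0,0.04,0],[0,0.06,0],[0,0.06,0],[0,0.04,0],[0,0,0],[0,0,0.004],[0,0,0.003],[0,0,0.001],[0,0,0]]' --delta_rot '[[0,0,0],[0,0,0],[0,0,0],[0,0,0],[0,0,0],[0,0,0],[0,0,0],[0,0,0],[0,0,0],[0,0,0]]' --grip '[-1,-1,-1,-1,-1,-1,-1,-1,-1,-1]'

```text
clock: 11.95
tool_pos: [0.5404, 0.0181, 0.1201]
eef_rot: [-0.035, 0.999, -0.0, -0.0]
contact_force: [-0.7, 0.2, -4.0]
opening: 0.134
finger_force: 25.0
```

play_rows --translation '[[0,0,0.0005],[0,0,0]]' --delta_rot '[[0,0,0],[0,0,0]]' --grip '[-1,-1]'

```text
clock: 12.2
tool_pos: [0.5404, 0.0185, 0.1199]
eef_rot: [-0.036, 0.999, -0.0, 0.0]
contact_force: [0.0, -0.6, -1.5]
opening: 0.133
finger_force: 25.0
```

play_rows --translation '[[0,0,0],[0,0,0],[0,0,0],[0,0,-0.02],[0,0,-0.03],[0.03,0,-0.02],[0.03,0,0],[0,0,0],[0,0,0]]' --delta_rot '[[0,0,0],[0,0,0],[0,0,0],[0,0,0],[0,0,0],[0,0,0],[0,0,0],[0,0,0],[0,0,0]]' --grip '[0,0,0,0,0,-1,-1,-1,-1]'

```text
clock: 13.32
tool_pos: [0.4817, 0.0148, 0.1898]
eef_rot: [-0.036, 0.999, 0.0, 0.001]
contact_force: [0.1, -0.4, 0.9]
opening: 0.069
finger_force: 0.0
```

```bash
python3 - <<'E'
from h import *
plan([.4805,.0145,.12],4.1)
im=r.snapshot("top"); print(rect("top","straightedge",.05))
a,b,c=im[130:250,190:370],0,0
w=r.snapshot("wrist")
o=np.hstack([cv2.resize(a,(400,300),interpolation=cv2.INTER_NEAREST),cv2.resize(w,(400,300))])
cv2.imwrite("pics/c1.png",o)
E
```

```text
t 13.32 tcp [0.4817 0.0148 0.1898] toolyaw 4.12 tilt [0.002 0.001] F [ 0.1 -0.4  0.9] op 0.069 q7 0.93
shift mm [ 1.4 -0.2 69.8] turn tool z deg 0.0
(array([582. ,  21.8]), array([77.3, 29.3]), 2.19, 0.72)
```

View pics/c1.png

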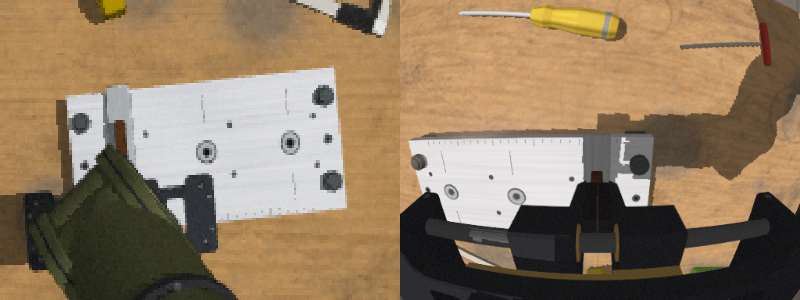

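The bar lies square over station 3, with its far end at x≈0.62 and its centre near 0.540. The fingers are over the near end.

play_rows --translation '[[0.001,0,0.03],[0,0,0.03],[0,0,0.012],[0,0,0.002],[0,0,0.001],[0,0,0]]' --delta_rot '[[0,0,0],[0,0,0],[0,0,0],[0,0,0],[0,0,0],[0,0,0]]' --grip '[-1,-1,-1,-1,-1,-1]'

```text
clock: 14.22
tool_pos: [0.4799, 0.0144, 0.1154]
eef_rot: [-0.036, 0.999, 0.0, 0.001]
contact_force: [0.6, 0.1, 0.0]
opening: 0.006
finger_force: 0.0
```

play_rows --translation '[[0,0,0.001],[0,0,0.001],[0,0,0]]' --delta_rot '[[0,0,0],[0,0,0],[0,0,0]]' --grip '[-1,-1,-1]'

```text
clock: 14.6
tool_pos: [0.4795, 0.0144, 0.1127]
eef_rot: [-0.036, 0.999, 0.0, 0.0]
contact_force: [0.1, -0.4, -0.7]
opening: 0.004
finger_force: 0.0
```

play_rows --translation '[[0,0,0.001],[0,0,0]]' --delta_rot '[[0,0,0],[0,0,0]]' --grip '[-1,-1]'

```text
clock: 14.85
tool_pos: [0.4794, 0.0144, 0.1116]
eef_rot: [-0.036, 0.999, -0.0, -0.0]
contact_force: [-0.5, -0.0, 0.5]
opening: 0.007
finger_force: 0.4
```

play_rows --translation '[[0,0,0.001],[0,0,0]]' --delta_rot '[[0,0,0],[0,0,0]]' --grip '[-1,-1]'

```text
clock: 15.1
tool_pos: [0.4793, 0.0144, 0.111]
eef_rot: [-0.036, 0.999, -0.0, 0.0]
contact_force: [-1.8, -0.7, 6.3]
opening: 0.009
finger_force: 2.8
```

play_rows --translation '[[0,0,0.001],[0,0,0]]' --delta_rot '[[0,0,0],[0,0,0]]' --grip '[-1,-1]'

```text
clock: 15.35
tool_pos: [0.4793, 0.0145, 0.1108]
eef_rot: [-0.036, 0.999, -0.0, 0.0]
contact_force: [-2.2, 0.3, 15.3]
opening: 0.005
finger_force: 7.8
```

play_rows --translation '[[0,0,-0.0007],[0,0,0],[0,0,0]]' --delta_rot '[[0,0,0],[0,0,0],[0,0,0]]' --grip '[-1,-1,-1]'

```text
clock: 15.72
tool_pos: [0.4793, 0.0144, 0.111]
eef_rot: [-0.036, 0.999, -0.0, 0.0]
contact_force: [-2.0, 0.7, 9.3]
opening: 0.003
finger_force: 4.6
```

play_rows --translation '[[0,0,-0.005],[0,0,-0.02],[0,0,-0.025],[-0.04,0,0],[-0.05,0,0],[-0.033,0,0],[0,0,0.02],[0,0,0.02],[0,0,0.004],[0,0,0.001],[0,0,0.001],[0,0,0]]' --delta_rot '[[0,0,0],[0,0,0],[0,0,0],[0,0,0],[0,0,0],[0,0,0],[0,0,0],[0,0,0],[0,0,0],[0,0,0],[0,0,0],[0,0,0]]' --grip '[-1,-1,-1,-1,-1,-1,-1,-1,-1,-1,-1,-1]'

```text
clock: 17.23
tool_pos: [0.6024, 0.0233, 0.1149]
eef_rot: [-0.036, 0.999, 0.0, 0.0]
contact_force: [0.2, 0.5, 0.1]
opening: 0.006
finger_force: 0.0
```

play_rows --translation '[[0,0,0.001],[0,0,0]]' --delta_rot '[[0,0,0],[0,0,0]]' --grip '[-1,-1]'

```text
clock: 17.48
tool_pos: [0.6022, 0.0233, 0.1135]
eef_rot: [-0.036, 0.999, 0.0, 0.0]
contact_force: [-0.2, -0.0, 0.7]
opening: 0.007
finger_force: 0.0
```

play_rows --translation '[[0,0,0.001],[0,0,0]]' --delta_rot '[[0,0,0],[0,0,0]]' --grip '[-1,-1]'

```text
clock: 17.73
tool_pos: [0.6023, 0.0233, 0.1124]
eef_rot: [-0.036, 0.999, 0.0, 0.0]
contact_force: [0.3, 0.5, 1.2]
opening: 0.006
finger_force: 0.3
```

play_rows --translation '[[0,0,0.001],[0,0,0]]' --delta_rot '[[0,0,0],[0,0,0]]' --grip '[-1,-1]'

```text
clock: 17.98
tool_pos: [0.6024, 0.0234, 0.1114]
eef_rot: [-0.036, 0.999, 0.0, 0.0]
contact_force: [-0.2, -0.3, 1.4]
opening: 0.004
finger_force: 0.5
```

play_rows --translation '[[0,0,0.001],[0,0,0]]' --delta_rot '[[0,0,0],[0,0,0]]' --grip '[-1,-1]'

```text
clock: 18.23
tool_pos: [0.6025, 0.0234, 0.111]
eef_rot: [-0.036, 0.999, 0.0, 0.0]
contact_force: [-0.5, -0.4, 5.6]
opening: 0.006
finger_force: 2.8
```

play_rows --translation '[[0,0,0.0004],[0,0,0],[0,0,0]]' --delta_rot '[[0,0,0],[0,0,0],[0,0,0]]' --grip '[-1,-1,-1]'

```text
clock: 18.6
tool_pos: [0.6025, 0.0234, 0.111]
eef_rot: [-0.036, 0.999, -0.0, 0.001]
contact_force: [-0.3, -0.3, 8.3]
opening: 0.002
finger_force: 4.1
```

play_rows --translation '[[0,0,-0.005],[0,0,-0.02],[0,0,-0.02],[0.031,0,0],[0.031,0,0],[0,0,0],[0,0,0.014],[0,0,0.002],[0,0,0]]' --delta_rot '[[0,0,0],[0,0,0],[0,0,0],[0,0,0],[0,0,0],[0,0,0],[0,0,0],[0,0,0],[0,0,0]]' --grip '[-1,-1,-1,-1,-1,-1,-1,-1,-1]'

```text
clock: 19.73
tool_pos: [0.5407, 0.0189, 0.1385]
eef_rot: [-0.036, 0.999, 0.0, -0.0]
contact_force: [-0.3, 0.6, 0.7]
opening: 0.01
finger_force: 0.0
```

```bash
python3 - <<'E'
from h import *
plan([.5404,.0188,.1377],4.1)
E
```

```text
t 19.73 tcp [0.5407 0.0189 0.1385] toolyaw 4.12 tilt [-0.  0.] F [-0.3  0.6  0.7] op 0.01 q7 0.93
shift mm [ 0.4 -0.1  0.8] turn tool z deg 0.0
```

play_rows --translation '[[0,0,0.001],[0,0,0],[0,0,0.0005],[0,0,0]]' --delta_rot '[[0,0,0],[0,0,0],[0,0,0],[0,0,0]]' --grip '[-1,-1,-1,-1]'

```text
clock: 20.23
tool_pos: [0.5404, 0.0188, 0.1376]
eef_rot: [-0.036, 0.999, 0.0, 0.0]
contact_force: [0.3, 0.5, 0.7]
opening: 0.006
finger_force: 0.0
```

play_rows --translation '[[0,0,0.0005],[0,0,0],[0,0,0.0005],[0,0,0]]' --delta_rot '[[0,0,0],[0,0,0],[0,0,0],[0,0,0]]' --grip '[-1,-1,-1,-1]'

```text
clock: 20.72
tool_pos: [0.5404, 0.0188, 0.1367]
eef_rot: [-0.036, 0.999, 0.0, 0.0]
contact_force: [0.5, 0.2, 2.2]
opening: 0.008
finger_force: 1.1
```

play_rows --translation '[[0,0,0.0005],[0,0,0],[0,0,0.0005],[0,0,0]]' --delta_rot '[[0,0,0],[0,0,0],[0,0,0],[0,0,0]]' --grip '[-1,-1,-1,-1]'

```text
clock: 21.22
tool_pos: [0.5404, 0.0188, 0.1361]
eef_rot: [-0.036, 0.999, -0.0, 0.0]
contact_force: [-1.6, -0.4, 6.9]
opening: 0.003
finger_force: 3.4
```

play_rows --translation '[[0,0,0.0005],[0,0,0],[0,0,0.0005],[0,0,0]]' --delta_rot '[[0,0,0],[0,0,0],[0,0,0],[0,0,0]]' --grip '[-1,-1,-1,-1]'

```text
clock: 21.72
tool_pos: [0.5404, 0.0188, 0.1351]
eef_rot: [-0.036, 0.999, -0.0, 0.0]
contact_force: [-1.9, -0.5, 7.5]
opening: 0.003
finger_force: 3.6
```

play_rows --translation '[[0,0,0.0005],[0,0,0],[0,0,0.0005],[0,0,0]]' --delta_rot '[[0,0,0],[0,0,0],[0,0,0],[0,0,0]]' --grip '[-1,-1,-1,-1]'

```text
clock: 22.22
tool_pos: [0.5404, 0.0189, 0.1344]
eef_rot: [-0.036, 0.999, -0.0, 0.0]
contact_force: [-2.4, 0.1, 10.2]
opening: 0.004
finger_force: 5.2
```

play_rows --translation '[[0,0,0.0005],[0,0,0],[0,0,0.0005],[0,0,0]]' --delta_rot '[[0,0,0],[0,0,0],[0,0,0],[0,0,0]]' --grip '[-1,-1,-1,-1]'

```text
clock: 22.72
tool_pos: [0.5404, 0.0189, 0.1344]
eef_rot: [-0.036, 0.999, -0.0, 0.001]
contact_force: [-3.3, -0.8, 19.4]
opening: 0.003
finger_force: 9.7
```

play_rows --translation '[[0,0,0.0004],[0,0,0],[0,0,0]]' --delta_rot '[[0,0,0],[0,0,0],[0,0,0]]' --grip '[-1,-1,-1]'

```text
clock: 23.1
tool_pos: [0.5403, 0.0189, 0.1344]
eef_rot: [-0.036, 0.999, -0.0, 0.001]
contact_force: [-5.4, -1.8, 23.3]
opening: 0.002
finger_force: 11.5
```

play_rows --translation '[[0,0,-0.003],[0,0,-0.012],[0.03,0,0],[0.03,0,0],[0,0,0],[0,0,0.025],[0,0,0.009],[0,0,0.003],[0,0,0.001],[0,0,0]]' --delta_rot '[[0,0,0],[0,0,0],[0,0,0],[0,0,0],[0,0,0],[0,0,0],[0,0,0],[0,0,0],[0,0,0],[0,0,0]]' --grip '[-1,-1,-1,-1,-1,-1,-1,-1,-1,-1]'

```text
clock: 24.35
tool_pos: [0.4811, 0.0147, 0.1104]
eef_rot: [-0.036, 0.999, 0.0, 0.001]
contact_force: [-1.3, 0.5, 10.9]
opening: 0.004
finger_force: 5.7
```

play_rows --translation '[[0,0,-0.0003],[0,0,0],[0,0,0]]' --delta_rot '[[0,0,0],[0,0,0],[0,0,0]]' --grip '[-1,-1,-1]'

```text
clock: 24.72
tool_pos: [0.4811, 0.0147, 0.1104]
eef_rot: [-0.036, 0.999, 0.0, 0.001]
contact_force: [-0.8, 0.4, 8.9]
opening: 0.005
finger_force: 4.0
```

play_rows --translation '[[0,0,-0.004],[0,0,-0.02],[0,0,-0.021],[-0.04,0,0],[-0.05,0,0],[-0.031,0,0],[0,0,0],[0,0,0.02],[0,0,0.019],[0,0,0.003],[0,0,0.001],[0,0,0]]' --delta_rot '[[0,0,0],[0,0,0],[0,0,0],[0,0,0],[0,0,0],[0,0,0],[0,0,0],[0,0,0],[0,0,0],[0,0,0],[0,0,0],[0,0,0]]' --grip '[-1,-1,-1,-1,-1,-1,-1,-1,-1,-1,-1,-1]'

```text
clock: 26.22
tool_pos: [0.6011, 0.0233, 0.1113]
eef_rot: [-0.036, 0.999, 0.0, 0.0]
contact_force: [0.4, -0.4, 0.6]
opening: 0.006
finger_force: 0.0
```

play_rows --translation '[[0,0,0.0007],[0,0,0]]' --delta_rot '[[0,0,0],[0,0,0]]' --grip '[-1,-1]'

```text
clock: 26.48
tool_pos: [0.6013, 0.0232, 0.1108]
eef_rot: [-0.036, 0.999, 0.0, 0.0]
contact_force: [-0.8, -0.3, -0.7]
opening: -0.001
finger_force: 0.0
```

play_rows --translation '[[0,0,0.0007],[0,0,0],[0,0,0]]' --delta_rot '[[0,0,0],[0,0,0],[0,0,0]]' --grip '[-1,-1,-1]'

```text
clock: 26.85
tool_pos: [0.6013, 0.0232, 0.1105]
eef_rot: [-0.036, 0.999, -0.0, 0.0]
contact_force: [-1.1, -0.6, 5.3]
opening: 0.004
finger_force: 2.8
```

Contact came at 0.1105 at the far end, the same height as the near end and with no travel, so the bar is flat. I'll hold there, then lift clear and check.

play_rows --translation '[[0,0,0.0002],[0,0,0],[0,0,0],[0,0,-0.005],[0,0,-0.03],[0,0,-0.06],[0,0,-0.06],[0.05,0,0],[0.06,0,0],[0.06,0,0],[0,0,0],[0,0,0],[0,0,0]]' --delta_rot '[[0,0,0],[0,0,0],[0,0,0],[0,0,0],[0,0,0],[0,0,0],[0,0,0],[0,0,0],[0,0,0],[0,0,0],[0,0,0],[0,0,0],[0,0,0]]' --grip '[-1,-1,-1,-1,-1,-1,-1,-1,-1,-1,-1,-1,-1]'

```text
clock: 28.48
tool_pos: [0.4337, 0.0114, 0.265]
eef_rot: [-0.036, 0.999, 0.001, 0.001]
contact_force: [0.5, -0.4, 0.2]
opening: 0.006
finger_force: 0.0
```

```bash
python3 - <<'E'
from h import *
plan([.5404,.0188,.1377],4.1)
w=r.snapshot("wrist"); s=r.snapshot("side")
cv2.imwrite("pics/c2.png",np.hstack([cv2.resize(w,(400,300)),cv2.resize(s[140:260,190:350],(400,300),interpolation=cv2.INTER_NEAREST)]))
print(rect("side","straightedge",.046))
E
```

```text
t 28.48 tcp [0.4337 0.0114 0.265 ] toolyaw 4.09 tilt [0.003 0.001] F [ 0.5 -0.4  0.2] op 0.006 q7 0.96
shift mm [-106.6   -0.4  127.6] turn tool z deg -0.0
(array([591.7,  17.9]), array([43.1, 25.1]), 6.32, 0.68)
```

View pics/c2.png

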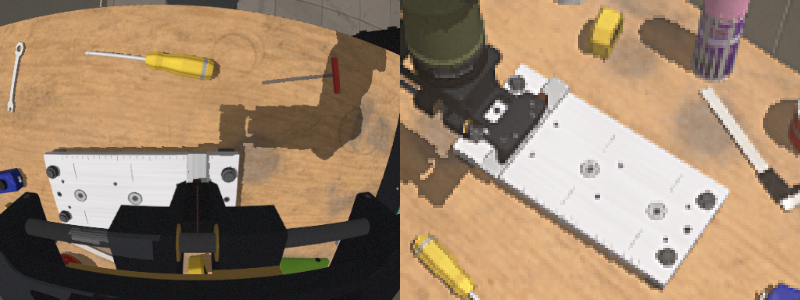

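The bar lies square and flat over station 3, and the other tools have not moved.

```bash
python3 -c "
from h import *
print(r.finish_job())"
```

```text
the job is handed in; nothing more can be done
None
```

I found the left-hand bush (station 3) proud and pressed it home through the straightedge. Both end presses afterwards met the bar at the same height (0.110 m), and I left it lying flat there and handed the job in at about 28.6 s; the hand-in call gave no verdict.

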